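Screw the cap onto the lamp battery canister

TASK

Pick up the loose black screw cap and screw it fully home on the battery canister that stands in the sprung charging stand, then let go of it. Press only lightly: feel for the start of the thread by turning the cap backward (anticlockwise from above) until it drops a step, then turn it forward (clockwise) until it comes up snug, never bottoming the sprung seat or wrenching the canister round in the stand. Leave the brush, tin, carabiner and headlamp where they are.

Things in the scene. Friction and masses are not known exactly. Their poses are not given: they have to be found in the camera images.
- cap_centre (a point): Centre of the loose screw cap: a black ribbed round cap, 53 mm across, 42 mm high, about 70 g, standing open end down on the shelf. The point is on its axis, 21 mm above its rim and 21 mm below its flat top; z is its axis, up. The bore is 44 mm wide and 25 mm deep.
- cap: The same cap, origin on its axis at the rim. Inside the bore four round studs, 3 mm thick and 90 degrees apart (one on its +x axis), point inward to a 37 mm circle, their undersides 2 mm above the rim.
- shoulder (a point): On the axis of the upright aluminium battery canister (53 mm across), at its shoulder, where the cap's rim rests when fully home (cap_centre then 21 mm above this point). 90 mm above the shelf at rest; moves with the canister as that sinks or twists. z is up. Its yaw says nothing of where the thread starts lie: they are unmarked and differ every time.
- thread_top (a point): On the canister's axis, 11.3 mm above the shoulder, level with the tops of four equal short threads round its neck (42.4 mm across, on a core of 35 mm). Each quarter, going clockwise from above: an open start 15 degrees wide, 70 degrees of thread, a stop rib 5 degrees wide, 3.5 mm higher, its top sloping back to the thread. A cap set on stands with its rim 9.3 mm (or up to 12.8, on a rib) above the shoulder.
- neck_top (a point): Top of the neck, 22 mm above the shoulder; it tapers over its top 7 mm from 35 to 26 mm across. Clockwise from the thread tops the cap only jams on the ribs, still 9.3 mm high. Anticlockwise, after at most 85 degrees, it drops 6 mm into the starts (rim at 3.2 mm), then meets the ribs' backs. From there 68 to 78 degrees clockwise draws it 3.2 mm down to the stops: home. One time in six it finds the starts at once.
- seat (a joint): How far the sprung seat under the canister has been pushed down, m: 0 at rest, bottoms at 0.016. It yields from about 4 N and then 1 N per mm; more than 0.013 is too hard a push.
- canister (a joint): How far the canister has been twisted against the rubber spring of its seat, rad, anticlockwise from above positive: 0 at rest, 3.5 N m per rad. More than 0.17 either way is wrenching it.
- brush_centre (a point): Centre of a red boot brush lying bristles down, 140 x 50 x 49 mm, long side along its x. Leave alone.
- tin_centre (a point): Centre of a closed flat metal wax tin, 75 mm across, 24 mm high. Leave alone.
- carabiner_centre (a point): Centre of a grey aluminium carabiner lying flat, about 100 x 55 x 10 mm, long side along its x. Leave alone.
- headlamp_centre (a point): Centre of a yellow headlamp without its strap, 42 x 62 x 39 mm, lens 8 mm proud on its -x side. Leave alone.
There are look-alikes about, which are no part of the job. Of the things like the cap, leave any that is white; of the rest the smaller one is meant.

How it is judged:
By the outcome, as a careful person would: the job done as asked, in the order asked, and still so for the second after the job is handed in, with the robot touching nothing.
It also fails if it takes over 72 s, if anything falls off the work surface, if the arm or the gripper's body presses on something with over 40 N, if the wrist force passes 120 N, or if a joint passes its speed limit or range.

ROBOT

A 7-joint arm with a two-finger parallel gripper is mounted at the origin on the work surface. World frame = base frame: x ahead of the robot, y to its left, z up, the work surface at z = 0. Lengths are in m, angles in rad, forces in N, time in s.
With the tool pointing down it reaches from about 0.35 to 0.9 m from the base axis. Payload 8.1 kg.
Tool frame: the origin (TCP) lies between the finger pads; the fingertips stand 17 mm ahead of it and the grasp point (between the pads) lies 2 mm behind it; z points along the fingers, y is the line along which they close (so a half turn about z gives the same grasp; the last joint's range is limited). The gripper opens to 92 mm and grips with 3 to 60 N. Pads are 19 mm wide; open, the fingers measure 130 mm over their backs; the gripper's body (75 mm by 190 mm) begins 47 mm behind the grasp point.
Start: joints at [-1.254, 0.434, 0.025, 1.573, -0.012, 1.134, -0.075], TCP at [0.255, 0.571, 0.208] pointing down, gripper open.
Joint ranges: [-2.62, 2.62], [-0.44, 2.09], [-1.27, 1.32], [0.08, 2.57], [-1.32, 4.46], [0.12, 2], [-2.74, 2.74]. Speed limits (rad/s): [2.22, 2.22, 3.01, 3.01, 3.14, 3.14, 3.14].

INTERFACE

Orientations are given as a rotation vector (axis times angle).
In Python, from cell import observe, get_image, calibration, sign_off, look_for, regions_of, landmark_of gives the robot as it stands.
- The arm moves only by the tool jog_arm, never from a script. Its argument "plan" is a list of rows, each an object with "offset": the shift along the tool's x, y, z normalised to -1 to 1, where 1 is 0.15 m, a list of three; "twist": the turn, a rotation vector about the tool's x, y, z normalised to -1 to 1, where 1 is 2 pi rad, a list of three; "fingers": the gripper command: -1 is shut, 1 is fully open, values between are in proportion. In form: [{"offset": [x, y, z], "twist": [ax, ay, az], "fingers": fingers}, ...]. A call has 1 to 20 rows; each row is the pose to reach, as a shift and turn from the pose commanded when the call began, along the tool's axes at that moment, turning the shorter way round; what a row does not reach only later rows make up. A row lasts 1/8 s, in which the tool goes at most 62.5 mm and 10.7 degrees, less where a joint would pass 70% of its speed; a pose out of reach is approached as far as the arm can. A call with a number of a shift or a turn outside -1 to 1 is refused whole. A call with a gripper value outside its range is refused whole. The fingers move at their own pace and stop on an object; "newtons" is the grip in N (left out, the last holds). Time passes only in rows, so rows that repeat a pose let the fingers close. It gives the time, the measured TCP pose, the force, the opening and the grip force at its end, in the units of the state.
- observe(): the state, without advancing time (a new reading comes with each control period).
- get_image(name): name is "scene" or "top" or "wrist"; returns the picture (384x512x3 uint8, red, green, blue); there is no depth.
- calibration(name): a dict with "fov_y" (degrees; the focal length in pixels is half the picture's height over the tangent of half this angle, whatever the lens; pixels are square), "cx", "cy" (the principal point, pixels), "position" and "attitude" of the camera in the world. Camera axes: x right, y down, z forward; pixel columns grow to the right and rows downward; lengths in m; the calibration is good to about 2 mm. The wrist camera is an equidistant fisheye: a pixel r from the principal point sees the ray r / f radians off the axis. A picture is of the moment at which its call begins: read the wrist's pose just before it. calibration takes no time and is no camera call; for the wrist camera it gives the pose at the moment of the call.
- sign_off(): hands the job in; it is judged then, once.
Trained networks look in the newest picture that a camera, given by its name, has taken for a name from the list of things; names that differ only in an ending like _2 or _b are one class to them, and where a whole thing is asked for, a point or a joint stands for the part that bears it (a point fixed in the world has none). Each returns a list of dicts, best first, with "conf" (0 to 1); they miss things now and then, are a little off and sometimes report something else, mostly with a low value. They report only what shows in the picture. A call takes as long as a camera call. They do not tell look-alikes from the thing itself.
- look_for(thing, camera): "box" ([left, top, width, height] as shares, 0 to 1, of the picture: columns of its width, rows of its height, round what is visible of it).
- regions_of(thing, camera): "region" (384x512 bool, what is visible of it) and "box" ([left, top, width, height] as shares, 0 to 1, of the picture: columns of its width, rows of its height, round what is visible of it).
- landmark_of(thing, camera): "at" ([row, column] as shares, 0 to 1, of the picture: columns of its width, rows of its height: a listed point, or the origin of a listed thing).
The state is a dict: "clock": time; "joints": joint angles; "dq": joint speeds; "joint_efforts": joint torques, N m; "position": TCP position; "ee_rot": TCP orientation; "force": force on the tool from outside, world axes, zero at the start; "ft_torque": the same for the moment, N m; "width": opening from 0.0 (shut) to 1.0 (fully open); "gripper_force": force on a finger pad.
Only numpy, scipy, OpenCV 4.12 (cv2) and the standard library are available. Lean on these libraries where they do the work, as an engineer would, in place of code of your own. Each camera call takes 0.05 s, during which the arm holds its last target. There are 200 camera calls.

## Working session

There is one attempt and no reset: what is moved stays moved. The work goes in short steps, Python scripts to look and compute and a tool call to move; the robot and the scene stay as the last step left them, time stands still between calls to the robot, and variables do not carry over. Pictures are saved under pics/ and viewed, at most 10 in all, crops included, and the job is handed in when it is done.

Besides the shell and the picture viewer there is one more tool, called as name(argument=value, ...) on one line, values as JSON. jog_arm: Moves the arm, as the interface text tells. Scaled input: -1 to 1 covers 0.15 m each way for a shift and 2 pi rad each way for a turn. Its arguments: {"type":"object","properties":{"plan":{"type":"array","items":{"type":"object","properties":{"offset":{"type":"array","items":{"type":"number","minimum":-1,"maximum":1}},"twist":{"type":"array","items":{"type":"number","minimum":-1,"maximum":1}},"fingers":{"type":"number"}}}},"newtons":{"type":"number"}},"required":["plan"]}

```bash
mkdir -p pics; ls; cat > h.py <<'E'
import numpy as np, cv2
from scipy.spatial.transform import Rotation as R
from cell import *
def Rm(a):
    a=np.array(a,float)
    return a if a.shape==(3,3) else R.from_rotvec(a).as_matrix()
def ray(name,u,v,c=None):
    c=c or calibration(name)
    f=192/np.tan(np.radians(c["fov_y"])/2)
    x,y=u-c["cx"],v-c["cy"]
    if name=="wrist":
        r=np.hypot(x,y)+1e-12; t=r/f
        d=np.array([np.sin(t)*x/r,np.sin(t)*y/r,np.cos(t)])
    else:
        d=np.array([x/f,y/f,1]); d/=np.linalg.norm(d)
    return np.array(c["position"]),Rm(c["attitude"])@d
def atz(name,u,v,z,c=None):
    p,d=ray(name,u,v,c); return p+d*(z-p[2])/d[2]
def proj(name,P,c=None):
    c=c or calibration(name)
    f=192/np.tan(np.radians(c["fov_y"])/2)
    q=Rm(c["attitude"]).T@(np.array(P)-np.array(c["position"]))
    if name=="wrist":
        r=np.hypot(q[0],q[1]); t=np.arctan2(r,q[2]); return c["cx"]+f*t*q[0]/r,c["cy"]+f*t*q[1]/r
    return c["cx"]+f*q[0]/q[2],c["cy"]+f*q[1]/q[2]
def tri(obs):
    A=np.zeros((3,3));b=np.zeros(3)
    for p,d in obs:
        M=np.eye(3)-np.outer(d,d);A+=M;b+=M@p
    return np.linalg.solve(A,b)
def save(name,fn,crop=None,scale=1):
    im=get_image(name)[:,:,::-1]
    if crop: x,y,w,h=crop; im=im[y:y+h,x:x+w]
    cv2.imwrite("pics/"+fn,cv2.resize(im,None,fx=scale,fy=scale,interpolation=cv2.INTER_CUBIC))
E
python3 - <<'E'
from h import *
for c in ("scene","top"):
    k=calibration(c); print(c,k)
    save(c,c+"1.png")
    for t in ("cap_centre","shoulder","neck_top"):
        for d in landmark_of(t,c)[:4]:
            v,u=d["at"]; print(c,t,round(d["conf"],2),round(u*512,1),round(v*384,1))
o=observe(); print(o)
E
```

```text
pics
scene {'fov_y': 56.439960021935754, 'cx': 256.77480918395014, 'cy': 199.57611281908058, 'position': array([ 0.95547836, -0.30846719,  0.65600781]), 'attitude': array([-2.22181618, -1.07054344,  0.38286631])}
scene cap_centre 0.95 144.4 251.4
scene cap_centre 0.91 206.6 212.1
scene cap_centre 0.6 196.0 259.3
scene shoulder 0.58 294.5 160.5
scene neck_top 0.85 297.8 151.7
scene neck_top 0.63 198.9 259.4
top {'fov_y': 46.575869244489404, 'cx': 250.5959226430664, 'cy': 193.217860422165, 'position': array([0.49067151, 0.0028109 , 1.02572102]), 'attitude': array([-2.17455789,  2.16549343, -0.1432857 ])}
top cap_centre 0.87 314.8 201.8
top cap_centre 0.6 279.1 243.0
top shoulder 0.69 171.7 220.4
top shoulder 0.34 326.8 137.2
top neck_top 0.88 168.6 219.8
{'clock': 0.4, 'joints': array([-1.2536178 ,  0.43461298,  0.02497468,  1.5733277 , -0.01161441,
        1.13401228, -0.07509093]), 'dq': array([-0.00029719, -0.00185463, -0.00075884,  0.00053398,  0.00027718,
        0.0011827 , -0.00026201]), 'joint_efforts': array([-1.29467968e-03, -6.66973114e+01,  9.82916616e-01, -3.14408183e+01,
       -6.06276537e-02,  3.57836857e-02,  5.87095633e-05]), 'position': array([0.25470774, 0.57066563, 0.20822183]), 'ee_rot': array([-6.54640770e-01, -3.07259144e+00,  3.33540991e-04]), 'force': array([ 0.02053727, -0.01282722,  1.0143626 ]), 'ft_torque': array([-0.0583541 ,  0.00630572,  0.03014967]), 'gripper_force': 0.0, 'width': 1.0000233966771552}
```

View pics/scene1.png

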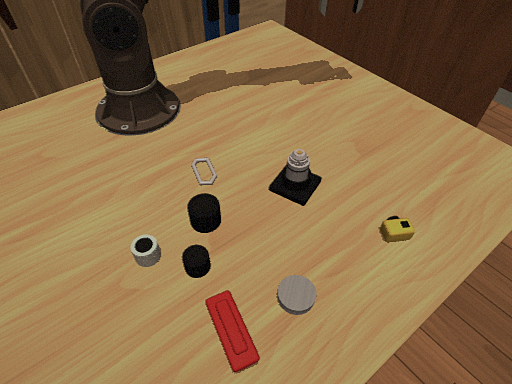

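View pics/top1.png

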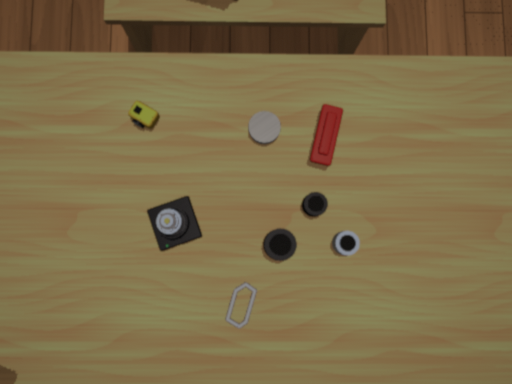

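The candidates for the cap are small black (scene 196,261; top 315,204), large black (scene 205,213; top 280,244) and white (scene 145,250; top 347,243). By the description I choose the small black one. The canister is at scene (297,165), top (170,221).

```bash
python3 - <<'E'
from h import *
for t,s,p,z in (("small",(196,259.3),(314.8,201.8),.021),("shoulder",(294.5,160.5),(171.7,220.4),.09),("necktop",(297.8,151.7),(168.6,219.8),.112)):
    print(t,"tri",tri([ray("scene",*s),ray("top",*p)]).round(4),atz("scene",*s,z).round(4),atz("top",*p,z).round(4))
for c in ("scene","top"):
    for d in regions_of("cap",c): 
        b=np.array(d["box"])*[512,384,512,384]; print(c,round(d["conf"],2),b.round(1))
print("top disc small",atz("top",315,204,.042)," big",atz("top",280,244,.05)," white",atz("top",347,243,.05))
im=np.hstack([cv2.resize(get_image("scene")[180:290,110:260],None,fx=3,fy=3),cv2.resize(get_image("top")[180:290,250:370],None,fx=2.75,fy=3)])
cv2.imwrite("pics/crop1.png",im[:,:,::-1])
o=observe(); print(R.from_rotvec(o["ee_rot"]).as_matrix().round(3))
E
```

```text
small tri [ 0.5869 -0.1587  0.0297] [ 0.5815 -0.157   0.021 ] [ 0.588  -0.1597  0.021 ]
shoulder tri [0.5394 0.1505 0.0887] [0.5393 0.1475 0.09  ] [0.5408 0.152  0.09  ]
necktop tri [0.5404 0.1541 0.1142] [0.5386 0.1556 0.112 ] [0.5408 0.1548 0.112 ]
scene 0.68 [188.8 191.9  29.4  41.5]
scene 0.66 [128.8 231.3  32.5  34.8]
scene 0.6 [185.8 247.1  24.2  30.2]
top 0.83 [300.3 192.   28.4  28.4]
top 0.74 [263.9 229.6  35.4  31.3]
top 0.68 [334.7 234.3  23.6  19.9]
top 0.21 [157.4 207.   27.4  26.2]
top disc small [ 0.58101411 -0.15668778  0.042     ]  big [ 0.49253332 -0.07785694  0.05      ]  white [ 0.49517312 -0.22425737  0.05      ]
[[-0.913  0.408  0.   ]
 [ 0.408  0.913  0.   ]
 [ 0.     0.    -1.   ]]
```

View pics/crop1.png

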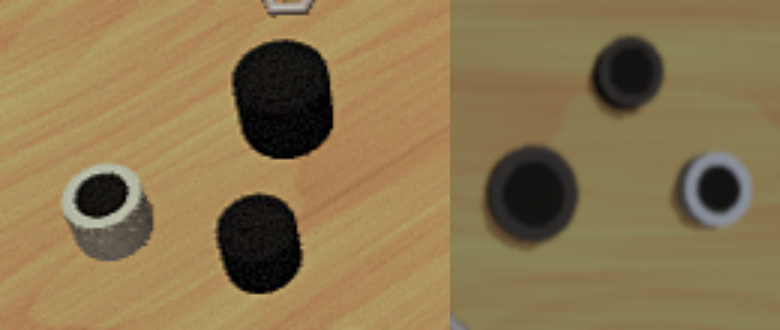

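The crop shows small black (crop 260,245 in scene, 630,72 in top), well clear of its look-alikes, so I have the right cap. Moving above it now.

jog_arm(plan=[{"offset":[-0.99,-0.88,0],"twist":[0,0,0],"fingers":1},{"offset":[-0.99,-0.88,0],"twist":[0,0,0],"fingers":1},{"offset":[-0.99,-0.88,0],"twist":[0,0,0],"fingers":1},{"offset":[-0.99,-0.88,0],"twist":[0,0,0],"fingers":1}])

```text
clock: 1.1
position: [0.339, 0.3854, 0.2087]
ee_rot: [0.664, 3.069, -0.001]
force: [-0.2, 1.0, 0.2]
width: 1.004
gripper_force: 0.0
```

jog_arm(plan=[{"offset":[-0.99,-0.88,0],"twist":[0,0,0],"fingers":1},{"offset":[-0.99,-0.88,0],"twist":[0,0,0],"fingers":1},{"offset":[-0.99,-0.88,0],"twist":[0,0,0],"fingers":1},{"offset":[-0.99,-0.88,0],"twist":[0,0,0],"fingers":1}])

```text
clock: 1.6
position: [0.42, 0.2051, 0.2087]
ee_rot: [0.663, 3.07, -0.0]
force: [0.4, 0.6, 0.1]
width: 1.002
gripper_force: 0.0
```

jog_arm(plan=[{"offset":[-0.99,-0.88,0],"twist":[0,0,0],"fingers":1},{"offset":[-0.99,-0.88,0],"twist":[0,0,0],"fingers":1},{"offset":[-0.99,-0.88,0],"twist":[0,0,0],"fingers":1},{"offset":[-0.99,-0.88,0],"twist":[0,0,0],"fingers":1}])

```text
clock: 2.1
position: [0.5017, 0.0245, 0.2085]
ee_rot: [0.662, 3.07, -0.001]
force: [0.0, 0.4, -0.9]
width: 0.999
gripper_force: 0.0
```

jog_arm(plan=[{"offset":[-0.99,-0.88,0.25],"twist":[0,0,0.225],"fingers":1},{"offset":[-0.99,-0.88,0.25],"twist":[0,0,0.225],"fingers":1},{"offset":[-0.99,-0.88,0.25],"twist":[0,0,0.225],"fingers":1},{"offset":[-0.99,-0.88,0.25],"twist":[0,0,0.225],"fingers":1},{"offset":[-0.99,-0.88,0.25],"twist":[0,0,0.225],"fingers":1},{"offset":[-0.99,-0.88,0.25],"twist":[0,0,0.225],"fingers":1},{"offset":[-0.99,-0.88,0.25],"twist":[0,0,0.225],"fingers":1},{"offset":[-0.99,-0.88,0.25],"twist":[0,0,0.225],"fingers":1},{"offset":[-0.99,-0.88,0.25],"twist":[0,0,0.225],"fingers":1},{"offset":[-0.99,-0.88,0.25],"twist":[0,0,0.225],"fingers":1}])

```text
clock: 3.35
position: [0.5823, -0.1523, 0.1706]
ee_rot: [-2.489, -1.916, -0.0]
force: [0.1, -0.0, -0.2]
width: 1.004
gripper_force: 0.0
```

```bash
cat >> h.py <<'E'
def st():
    o=observe(); M=Rm(o["ee_rot"])
    print("t",round(o["clock"],2),"p",o["position"].round(4),"yaw_y",np.degrees(np.arctan2(M[1,1],M[0,1])).round(1),"tilt",M[2].round(3),"F",o["force"].round(2),"T",o["ft_torque"].round(3),"w",round(o["width"],3),"g",round(o["gripper_force"],1),"j",o["joints"].round(2))
    return o,M
E
python3 - <<'E'
from h import *
o,M=st()
c=calibration("wrist"); im=get_image("wrist"); cv2.imwrite("pics/w1.png",im[:,:,::-1])
for d in landmark_of("cap_centre","wrist"):
    v,u=d["at"]; print(round(d["conf"],2),u*512,v*384,atz("wrist",u*512,v*384,.021,c).round(4))
for d in regions_of("cap","wrist"):
    b=np.array(d["box"])*[512,384,512,384]; print(round(d["conf"],2),b.round(1))
print(c["position"],proj("wrist",[.583,-.157,.042],c))
E
```

```text
t 3.35 p [ 0.5823 -0.1523  0.1706] yaw_y -14.8 tilt [ 0. -0. -1.] F [ 0.13 -0.04 -0.18] T [-0.104  0.061  0.024] w 1.004 g 0.0 j [-0.31  0.49  0.7   1.72 -0.36  1.06  0.25]
0.88 249.9072 182.016 [ 0.5828 -0.1592  0.021 ]
0.85 197.4784 249.60000000000002 [ 0.4988 -0.2249  0.021 ]
0.72 153.7024 134.7072 [ 0.4917 -0.0776  0.021 ]
0.8 [117.1 102.7  74.   68.9]
0.78 [177.7 224.5  45.6  55.4]
0.62 [229.8 154.2  44.3  51.3]
[ 0.60110518 -0.08524465  0.34790359] (np.float64(249.62291295239126), np.float64(184.52768010390733))
```

View pics/w1.png

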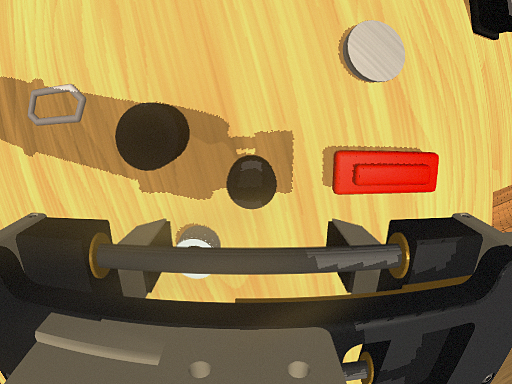

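Small black cap at wrist (252,182), agreeing with the measured (0.583, -0.159). I'll grip it lightly at 90° first to centre it along both axes, then re-grip.

jog_arm(plan=[{"offset":[-0.042,0.016,0.3],"twist":[0,0,-0.25],"fingers":1},{"offset":[-0.042,0.016,0.5],"twist":[0,0,-0.25],"fingers":1},{"offset":[-0.042,0.016,0.5],"twist":[0,0,-0.25],"fingers":1},{"offset":[-0.042,0.016,0.5],"twist":[0,0,-0.25],"fingers":1},{"offset":[-0.042,0.016,0.5],"twist":[0,0,-0.25],"fingers":1},{"offset":[-0.042,0.016,0.5],"twist":[0,0,-0.25],"fingers":1},{"offset":[-0.042,0.016,0.5],"twist":[0,0,-0.25],"fingers":1},{"offset":[-0.042,0.016,0.5],"twist":[0,0,-0.25],"fingers":1},{"offset":[-0.042,0.016,0.5],"twist":[0,0,-0.25],"fingers":1},{"offset":[-0.042,0.016,0.7],"twist":[0,0,-0.25],"fingers":1},{"offset":[-0.042,0.016,0.85],"twist":[0,0,-0.25],"fingers":1},{"offset":[-0.042,0.016,0.95],"twist":[0,0,-0.25],"fingers":1},{"offset":[-0.042,0.016,0.95],"twist":[0,0,-0.25],"fingers":1}])

```text
clock: 5.12
position: [0.5819, -0.1602, 0.0275]
ee_rot: [-0.411, -3.113, -0.0]
force: [-0.0, 0.3, 1.0]
width: 1.003
gripper_force: 0.0
```

jog_arm(plan=[{"offset":[0,0,0],"twist":[0,0,0],"fingers":-0.1},{"offset":[0,0,0],"twist":[0,0,0],"fingers":-0.1},{"offset":[0,0,0],"twist":[0,0,0],"fingers":-0.1},{"offset":[0,0,0],"twist":[0,0,0],"fingers":-0.1},{"offset":[0,0,0],"twist":[0,0,0],"fingers":-0.1},{"offset":[0,0,0],"twist":[0,0,0],"fingers":-0.1}], newtons=5)

```text
clock: 5.88
position: [0.5826, -0.1602, 0.0283]
ee_rot: [-0.412, -3.114, -0.0]
force: [-0.6, 0.1, -0.5]
width: 0.459
gripper_force: 0.0
```

```bash
python3 - <<'E'
from h import *
st()
E
```

```text
t 5.88 p [ 0.5826 -0.1602  0.0283] yaw_y 74.9 tilt [ 0.  0. -1.] F [-0.64  0.15 -0.51] T [ 0.057  0.047 -0.003] w 0.459 g 0.0 j [ 0.04  0.6   0.2   1.82 -0.17  0.74  1.64]
```

Opening is 42 mm with no grip force, so the cap isn't between the pads. Looking.

```bash
python3 - <<'E'
from h import *
c=calibration("wrist"); im=get_image("wrist"); a=im
b=get_image("scene")
cv2.imwrite("pics/w2.png",np.hstack([cv2.resize(a,(400,300)),cv2.resize(b[180:300,110:270],(400,300))])[:,:,::-1])
for d in landmark_of("cap_centre","wrist"):
    v,u=d["at"]; print(round(d["conf"],2),u*512,v*384,atz("wrist",u*512,v*384,.021,c).round(4))
for d in landmark_of("cap_centre","scene"):
    v,u=d["at"]; print(round(d["conf"],2),u*512,v*384,atz("scene",u*512,v*384,.021).round(4))
E
```

```text
0.95 249.8048 219.9936 [ 0.5834 -0.1594  0.021 ]
0.94 343.5008 56.601600000000005 [ 0.4947 -0.0742  0.021 ]
0.73 118.1184 123.18719999999999 [ 0.4972 -0.2258  0.021 ]
0.89 198.0928 261.312 [ 0.5881 -0.1562  0.021 ]
0.61 143.616 251.9808 [ 0.4994 -0.2325  0.021 ]
0.5 204.5952 215.8848 [ 0.4977 -0.0808  0.021 ]
```

View pics/w2.png

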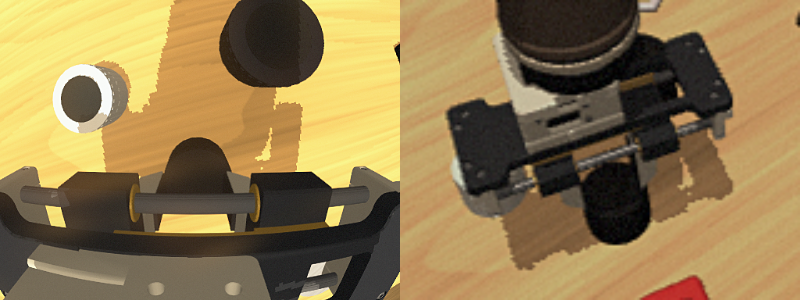

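```bash
python3 - <<'E'
from h import *
im=get_image("wrist"); c=calibration("wrist")
for z in (0.,.021,.042): print(z,atz("wrist",252,176,z,c).round(4), atz("wrist",252,176+60,z,c).round(4))
print(proj("wrist",observe()["position"],c))
s=get_image("scene")
cv2.imwrite("pics/w3.png",np.hstack([cv2.resize(im[150:300,150:350],(400,300)),cv2.resize(s[220:290,170:263],(400,300))])[:,:,::-1])
for P in ([.583,-.159,.042],[.583,-.159,0],[.608,-.159,.042],[.608,-.159,0]): print(P,proj("scene",P))
E
```

```text
0.0 [ 0.5595 -0.1513  0.    ] [ 0.6039 -0.1631  0.    ]
0.021 [ 0.5551 -0.1504  0.021 ] [ 0.595 -0.161  0.021]
0.042 [ 0.5507 -0.1494  0.042 ] [ 0.5861 -0.1588  0.042 ]
(np.float64(248.2656577065982), np.float64(223.213489057551))
[0.583, -0.159, 0.042] (np.float64(194.33281022762296), np.float64(254.80578602874905))
[0.583, -0.159, 0] (np.float64(196.73896720143068), np.float64(265.6270544734049))
[0.608, -0.159, 0.042] (np.float64(201.20011159847147), np.float64(263.3733840014341))
[0.608, -0.159, 0] (np.float64(203.35021391601538), np.float64(274.00944356705423))
```

View pics/w3.png

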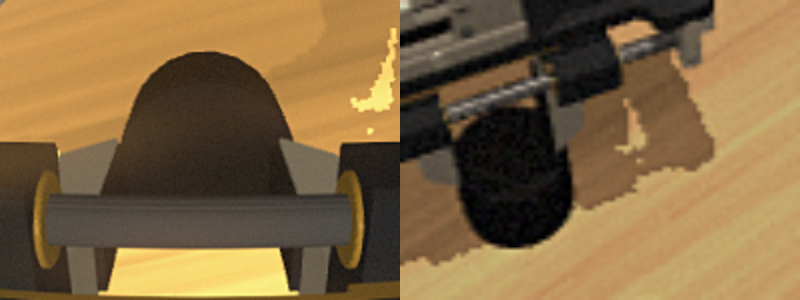

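The cap is in fact centred between the fingers (scene crop 515,180), so the width scale is simply not what I assumed. Close further.

jog_arm(plan=[{"offset":[0,0,0],"twist":[0,0,0],"fingers":-0.3},{"offset":[0,0,0],"twist":[0,0,0],"fingers":-0.3},{"offset":[0,0,0],"twist":[0,0,0],"fingers":-0.3},{"offset":[0,0,0],"twist":[0,0,0],"fingers":-0.3}], newtons=5)

```text
clock: 6.68
position: [0.5826, -0.1602, 0.0284]
ee_rot: [0.412, 3.114, 0.0]
force: [0.3, -0.1, 0.2]
width: 0.35
gripper_force: 0.0
```

jog_arm(plan=[{"offset":[0,0,0],"twist":[0,0,0],"fingers":-1},{"offset":[0,0,0],"twist":[0,0,0],"fingers":-1},{"offset":[0,0,0],"twist":[0,0,0],"fingers":-1}])

```text
clock: 7.05
position: [0.5826, -0.1603, 0.0283]
ee_rot: [0.412, 3.114, 0.0]
force: [-0.7, -0.7, 0.3]
width: 0.07
gripper_force: 0.0
```

```bash
python3 - <<'E'
from h import *
o,M=st()
im=get_image("wrist"); s=get_image("scene"); c=calibration("wrist")
for d in landmark_of("cap_centre","wrist")[:1]:
    v,u=d["at"]; print(round(d["conf"],2),u*512,v*384,atz("wrist",u*512,v*384,.021,c).round(4))
for d in landmark_of("cap_centre","scene"):
    v,u=d["at"]; print(round(d["conf"],2),u*512,v*384,atz("scene",u*512,v*384,.021).round(4))
cv2.imwrite("pics/w4.png",np.hstack([cv2.resize(im[130:330,120:380],(400,300)),cv2.resize(s[200:290,150:270],(400,300))])[:,:,::-1])
E
```

```text
t 7.05 p [ 0.5826 -0.1603  0.0283] yaw_y 74.9 tilt [-0.  0. -1.] F [-0.73 -0.66  0.31] T [-0.003 -0.001  0.007] w 0.07 g 0.0 j [ 0.04  0.6   0.2   1.82 -0.17  0.74  1.64]
0.88 341.4016 54.7968 [ 0.4933 -0.0753  0.021 ]
0.58 197.7856 259.3152 [ 0.5838 -0.1541  0.021 ]
0.58 203.7248 213.50400000000002 [ 0.4907 -0.0786  0.021 ]
0.55 143.8208 251.2896 [ 0.4981 -0.2313  0.021 ]
```

View pics/w4.png

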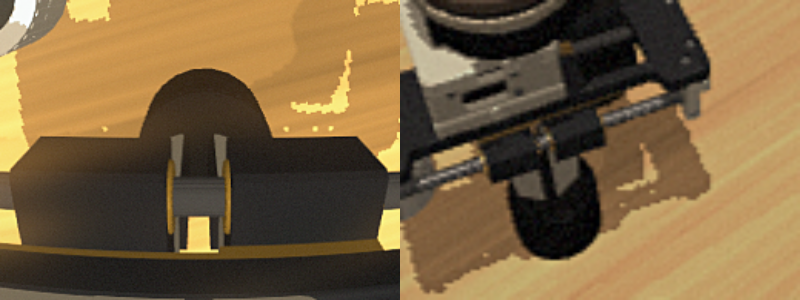

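```bash
python3 - <<'E'
from h import *
c=calibration("wrist"); o=observe(); p=o["position"]
for z in (.011,.028,.042,.06,.08):
    print(z,"wrist crop",((np.array(proj("wrist",[p[0]-.0095,p[1]+.0025,z],c))-[120,130])*1.5).round(0),"scene crop",((np.array(proj("scene",[p[0]+.0095,p[1],z]))-[150,200])*3.333+[400,0]).round(0))
print([ (round(d["conf"],2),(np.array(d["box"])*[512,384,512,384]).round(0)) for d in regions_of("cap","scene")])
E
```

```text
0.011 wrist crop [192. 106.] scene crop [560. 221.]
0.028 wrist crop [192. 118.] scene crop [557. 206.]
0.042 wrist crop [192. 129.] scene crop [554. 194.]
0.06 wrist crop [192. 146.] scene crop [551. 178.]
0.08 wrist crop [192. 170.] scene crop [547. 159.]
[(0.98, array([186., 248.,  24.,  28.])), (0.75, array([202., 192.,  17.,  30.])), (0.72, array([130., 243.,  33.,  23.]))]
```

```bash
python3 - <<'E'
from h import *
c=calibration("wrist"); o=observe(); p=o["position"];M=Rm(o["ee_rot"])
for z in (.017,0,-.015,-.03):
  for y in (-.046,.046): print(z,y,np.round(proj("wrist",p+M@[.0095,y,z],c)))
im=cv2.imread("pics/w1.png")[190:310,80:420]; cv2.imwrite("pics/w5.png",cv2.resize(im,None,fx=2.3,fy=2.3))
E
```

```text
0.017 -0.046 [182. 201.]
0.017 0.046 [315. 201.]
0 -0.046 [176. 209.]
0 0.046 [320. 209.]
-0.015 -0.046 [171. 217.]
-0.015 0.046 [326. 217.]
-0.03 -0.046 [164. 226.]
-0.03 0.046 [332. 226.]
```

View pics/w5.png

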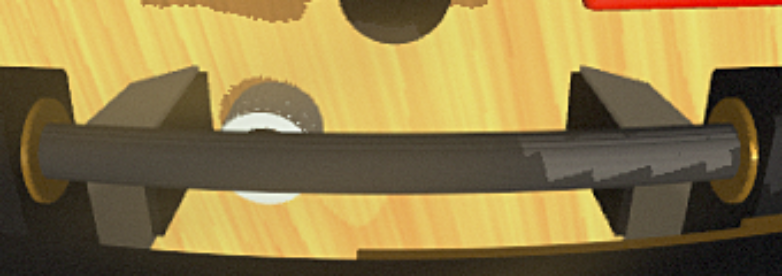

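The open fingertips show at wrist (169,220) and (330,220). By the calibration that puts them about 18 mm *behind* the reported TCP, so the fingers closed just above the cap. I'll open, then go lower step by step watching the force.

jog_arm(plan=[{"offset":[0,0,-0.08],"twist":[0,0,0],"fingers":1},{"offset":[0,0,-0.08],"twist":[0,0,0],"fingers":1},{"offset":[0,0,-0.08],"twist":[0,0,0],"fingers":1},{"offset":[0,0,-0.08],"twist":[0,0,0],"fingers":1},{"offset":[0,0,-0.08],"twist":[0,0,0],"fingers":1},{"offset":[0,0,-0.08],"twist":[0,0,0],"fingers":1},{"offset":[0,0,-0.08],"twist":[0,0,0],"fingers":1},{"offset":[0,0,-0.08],"twist":[0,0,0],"fingers":1},{"offset":[0,0,-0.08],"twist":[0,0,0],"fingers":1},{"offset":[0,0,0],"twist":[0,0,0],"fingers":1},{"offset":[0,0,0.05],"twist":[0,0,0],"fingers":1},{"offset":[0,0,0.1],"twist":[0,0,0],"fingers":1},{"offset":[0,0,0.1],"twist":[0,0,0],"fingers":1}])

```text
clock: 8.93
position: [0.582, -0.1601, 0.0124]
ee_rot: [-0.412, -3.113, -0.0]
force: [0.4, 0.2, 0.3]
width: 1.001
gripper_force: 0.0
```

jog_arm(plan=[{"offset":[0,0,0.03],"twist":[0,0,0],"fingers":1},{"offset":[0,0,0.06],"twist":[0,0,0],"fingers":1},{"offset":[0,0,0.1],"twist":[0,0,0],"fingers":1},{"offset":[0,0,0.1],"twist":[0,0,0],"fingers":1}])

```text
clock: 9.43
position: [0.5822, -0.1601, -0.0022]
ee_rot: [-0.411, -3.114, -0.0]
force: [-0.4, 0.3, 0.6]
width: 1.0
gripper_force: 0.0
```

```bash
python3 - <<'E'
from h import *
o,M=st(); c=calibration("wrist"); get_image("wrist")
for d in landmark_of("cap_centre","wrist")[:2]:
    v,u=d["at"]; print(round(d["conf"],2),u*512,v*384,atz("wrist",u*512,v*384,.021,c).round(4))
E
```

```text
t 9.43 p [ 0.5822 -0.1601 -0.0022] yaw_y 74.9 tilt [ 0.001  0.    -1.   ] F [-0.39  0.31  0.57] T [ 0.021 -0.044  0.009] w 1.0 g 0.0 j [ 0.05  0.65  0.19  1.83 -0.18  0.68  1.65]
0.96 252.3136 240.1152 [ 0.5841 -0.1582  0.021 ]
0.76 96.4096 127.60319999999999 [ 0.4979 -0.2259  0.021 ]
```

jog_arm(plan=[{"offset":[0,0,0.03],"twist":[0,0,0],"fingers":0.3},{"offset":[0,0,0.03],"twist":[0,0,0],"fingers":-0.1},{"offset":[0,0,0.03],"twist":[0,0,0],"fingers":-0.1},{"offset":[0,0,0.03],"twist":[0,0,0],"fingers":-0.1},{"offset":[0,0,0.03],"twist":[0,0,0],"fingers":-0.1},{"offset":[0,0,0.03],"twist":[0,0,0],"fingers":-0.1}], newtons=4)

```text
clock: 10.28
position: [0.5827, -0.1602, -0.0061]
ee_rot: [0.411, 3.114, 0.0]
force: [0.2, 0.6, 0.6]
width: 0.577
gripper_force: 4.0
```

```bash
python3 - <<'E'
from h import *
st()
E
```

```text
t 10.28 p [ 0.5827 -0.1602 -0.0061] yaw_y 74.9 tilt [-0.  0. -1.] F [0.21 0.62 0.64] T [0.103 0.014 0.015] w 0.577 g 4.0 j [ 0.05  0.65  0.19  1.84 -0.18  0.67  1.65]
```

Gripped at 53 mm: it is the cap, now centred in one direction. Re-grip at 90°.

jog_arm(plan=[{"offset":[0,0,0],"twist":[0,0,0],"fingers":0.6},{"offset":[0,0,0],"twist":[0,0,0],"fingers":0.6},{"offset":[0,0,0],"twist":[0,0,0.25],"fingers":0.6},{"offset":[0,0,0],"twist":[0,0,0.25],"fingers":0.6},{"offset":[0,0,0],"twist":[0,0,0.25],"fingers":0.6},{"offset":[0,0,0],"twist":[0,0,0.25],"fingers":0.6},{"offset":[0,0,0],"twist":[0,0,0.25],"fingers":0.6},{"offset":[0,0,0],"twist":[0,0,0.25],"fingers":0.6},{"offset":[0,0,0],"twist":[0,0,0.25],"fingers":0.6},{"offset":[0,0,0],"twist":[0,0,0.25],"fingers":0.6},{"offset":[0,0,0],"twist":[0,0,0.25],"fingers":0.6},{"offset":[0,0,0],"twist":[0,0,0.25],"fingers":0.6},{"offset":[0,0,0],"twist":[0,0,0.25],"fingers":0.6}])

```text
clock: 11.9
position: [0.5826, -0.1602, -0.0062]
ee_rot: [-2.492, -1.913, -0.0]
force: [0.5, 0.4, 1.6]
width: 0.798
gripper_force: 0.0
```

jog_arm(plan=[{"offset":[0,0,0],"twist":[0,0,0],"fingers":-1},{"offset":[0,0,0],"twist":[0,0,0],"fingers":-1},{"offset":[0,0,0],"twist":[0,0,0],"fingers":-1},{"offset":[0,0,0],"twist":[0,0,0],"fingers":-1}], newtons=20)

```text
clock: 12.4
position: [0.5826, -0.1603, -0.0061]
ee_rot: [2.493, 1.911, 0.0]
force: [0.4, 0.1, 0.1]
width: 0.577
gripper_force: 20.0
```

jog_arm(plan=[{"offset":[0,0,-0.3],"twist":[0,0,0],"fingers":-1},{"offset":[0,0,-0.7],"twist":[0,0,0],"fingers":-1},{"offset":[0,0,-1],"twist":[0,0,0],"fingers":-1},{"offset":[0,0,-1],"twist":[0,0,0],"fingers":-1}])

```text
clock: 12.9
position: [0.5846, -0.1613, 0.1474]
ee_rot: [2.49, 1.908, 0.007]
force: [0.2, 0.2, -0.8]
width: 0.577
gripper_force: 20.0
```

```bash
python3 - <<'E'
from h import *
o,M=st()
E
```

```text
t 12.9 p [ 0.5846 -0.1613  0.1474] yaw_y -15.1 tilt [ 0.001  0.006 -1.   ] F [ 0.23  0.21 -0.79] T [-0.089  0.077 -0.047] w 0.577 g 20.0 j [-0.34  0.54  0.78  1.75 -0.44  1.03  0.34]
```

jog_arm(plan=[{"offset":[0.3,-0.15,0],"twist":[0,0,0],"fingers":-1},{"offset":[0.737,-0.407,0],"twist":[0,0,0],"fingers":-1},{"offset":[0.737,-0.407,0],"twist":[0,0,0],"fingers":-1},{"offset":[0.737,-0.407,0],"twist":[0,0,0],"fingers":-1}])

```text
clock: 13.4
position: [0.5518, -0.0365, 0.1431]
ee_rot: [-2.49, -1.914, 0.001]
force: [0.3, -1.6, -0.9]
width: 0.575
gripper_force: 20.0
```

jog_arm(plan=[{"offset":[0.3,-0.15,0],"twist":[0,0,0],"fingers":-1},{"offset":[0.737,-0.407,0],"twist":[0,0,0],"fingers":-1},{"offset":[0.737,-0.407,0],"twist":[0,0,0],"fingers":-1},{"offset":[0.737,-0.407,0],"twist":[0,0,0],"fingers":-1},{"offset":[0.737,-0.407,0],"twist":[0,0,0],"fingers":-1},{"offset":[0.737,-0.407,0],"twist":[0,0,0],"fingers":-1}])

```text
clock: 14.15
position: [0.5227, 0.0828, 0.144]
ee_rot: [2.496, 1.907, 0.0]
force: [0.8, 0.4, -1.7]
width: 0.576
gripper_force: 20.0
```

```bash
python3 - <<'E'
from h import *
o,M=st()
for k in range(2):
  c=calibration("wrist"); im=get_image("wrist")
  for t,z in (("neck_top",.112),("thread_top",.1013),("shoulder",.09)):
    for d in landmark_of(t,"wrist")[:1]:
      v,u=d["at"]; print(t,round(d["conf"],2),round(u*512,1),round(v*384,1),atz("wrist",u*512,v*384,z,c).round(4))
print(c["position"])
b=proj("wrist",[.54,.153,.112],c);print(b)
u,v=int(b[0]),int(b[1]); cr=im[max(0,v-75):v+75,u-100:u+100]
cv2.imwrite("pics/w6.png",cv2.resize(cr[:,:,::-1],None,fx=4,fy=4,interpolation=cv2.INTER_CUBIC)); print(max(0,v-75),u-100)
for t,z in (("neck_top",.112),("shoulder",.09)):
  for cam in ("top","scene"):
    get_image(cam)
    for d in landmark_of(t,cam)[:1]:
      v,u=d["at"]; print(cam,t,round(d["conf"],2),atz(cam,u*512,v*384,z).round(4))
E
```

```text
t 14.15 p [0.5227 0.0828 0.144 ] yaw_y -15.2 tilt [-0.     0.001 -1.   ] F [ 0.75  0.36 -1.65] T [-0.127  0.052 -0.023] w 0.576 g 20.0 j [-0.86  0.43  0.82  1.93 -0.38  0.94 -0.12]
neck_top 0.79 242.1 102.2 [0.5397 0.1589 0.112 ]
thread_top 0.6 242.3 104.0 [0.5393 0.158  0.1013]
shoulder 0.94 245.3 101.0 [0.542  0.1601 0.09  ]
neck_top 0.98 244.2 100.9 [0.5408 0.1608 0.112 ]
thread_top 0.84 244.4 104.0 [0.5403 0.1591 0.1013]
shoulder 0.64 247.8 103.0 [0.5429 0.1596 0.09  ]
[0.54137741 0.15126949 0.32111448]
(np.float64(246.112749438), np.float64(111.96216805181339))
36 146
scene neck_top 0.91 [0.5402 0.1544 0.112 ]
top shoulder 0.5 [0.3703 0.0109 0.09  ]
scene shoulder 0.79 [0.5416 0.1526 0.09  ]
```

View pics/w6.png

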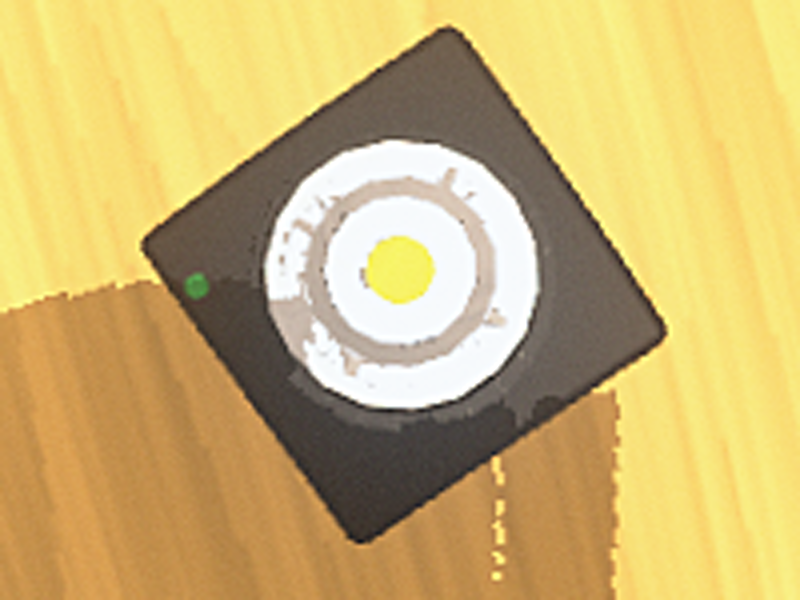

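The canister is at wrist (246,103.5), i.e. about (0.541, 0.158). The fixed cameras say y = 0.154, so I go in at 0.157; the neck's taper tolerates that, and I'll feel for lateral force.

jog_arm(plan=[{"offset":[0.25,0,0],"twist":[0,0,0],"fingers":-1},{"offset":[0.509,-0.014,0],"twist":[0,0,0],"fingers":-1},{"offset":[0.509,-0.014,0.1],"twist":[0,0,0],"fingers":-1},{"offset":[0.509,-0.014,0.2],"twist":[0,0,0],"fingers":-1},{"offset":[0.509,-0.014,0.24],"twist":[0,0,0],"fingers":-1},{"offset":[0.509,-0.014,0.24],"twist":[0,0,0],"fingers":-1}])

```text
clock: 15.7
position: [0.5396, 0.1582, 0.1074]
ee_rot: [-2.495, -1.909, 0.002]
force: [0.0, 0.4, -1.6]
width: 0.574
gripper_force: 20.0
```

```bash
python3 - <<'E'
from h import *
st()
s=get_image("scene"); cv2.imwrite("pics/s7.png",cv2.resize(s[110:220,230:370],(763,600),interpolation=cv2.INTER_CUBIC)[:,:,::-1])
print(proj("scene",[.5407,.157,.09]),proj("scene",[.5407,.157,.112]))
E
```

```text
t 15.7 p [0.5396 0.1582 0.1074] yaw_y -15.2 tilt [-0.001 -0.001 -1.   ] F [ 0.05  0.37 -1.61] T [0.001 0.079 0.045] w 0.574 g 20.0 j [-0.91  0.53  0.77  1.89 -0.46  0.91 -0.19]
(np.float64(297.9221536910132), np.float64(159.09526238033658)) (np.float64(298.88345980796845), np.float64(151.94879909356592))
```

View pics/s7.png

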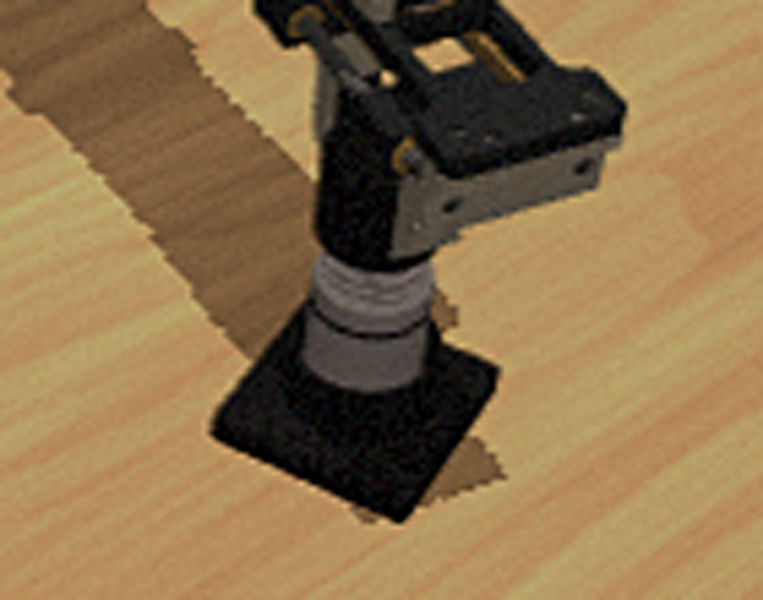

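Picture: the cap (375,220) sits right over the canister (373,290), aligned to about 1–2 mm. Descending gently.

jog_arm(plan=[{"offset":[0,0,0.015],"twist":[0,0,0],"fingers":-1},{"offset":[0,0,0.03],"twist":[0,0,0],"fingers":-1},{"offset":[0,0,0.045],"twist":[0,0,0],"fingers":-1},{"offset":[0,0,0.06],"twist":[0,0,0],"fingers":-1},{"offset":[0,0,0.06],"twist":[0,0,0],"fingers":-1},{"offset":[0,0,0.06],"twist":[0,0,0],"fingers":-1}])

```text
clock: 16.5
position: [0.54, 0.1593, 0.0989]
ee_rot: [-2.493, -1.911, -0.0]
force: [0.1, 0.1, -0.9]
width: 0.573
gripper_force: 20.0
```

```bash
python3 - <<'E'
from h import *
st()
E
```

```text
t 16.5 p [0.54   0.1593 0.0989] yaw_y -15.1 tilt [ 0. -0. -1.] F [ 0.06  0.06 -0.89] T [-0.068  0.022  0.001] w 0.573 g 20.0 j [-0.91  0.54  0.76  1.9  -0.47  0.89 -0.18]
```

jog_arm(plan=[{"offset":[0,0,0.01],"twist":[0,0,0],"fingers":-1},{"offset":[0,0,0.02],"twist":[0,0,0],"fingers":-1},{"offset":[0,0,0.02],"twist":[0,0,0],"fingers":-1}])

```text
clock: 16.88
position: [0.5399, 0.1592, 0.0957]
ee_rot: [-2.493, -1.911, 0.0]
force: [0.5, 0.9, -0.4]
width: 0.573
gripper_force: 20.0
```

jog_arm(plan=[{"offset":[0,0,0.01],"twist":[0,0,0],"fingers":-1},{"offset":[0,0,0.02],"twist":[0,0,0],"fingers":-1},{"offset":[0,0,0.02],"twist":[0,0,0],"fingers":-1}])

```text
clock: 17.25
position: [0.5399, 0.1592, 0.0927]
ee_rot: [2.493, 1.911, -0.0]
force: [0.5, -0.4, -1.6]
width: 0.571
gripper_force: 20.0
```

```bash
python3 - <<'E'
from h import *
st()
E
```

```text
t 17.25 p [0.5399 0.1592 0.0927] yaw_y -15.1 tilt [-0. -0. -1.] F [ 0.52 -0.37 -1.6 ] T [-0.159 -0.032  0.001] w 0.571 g 20.0 j [-0.9   0.55  0.75  1.9  -0.48  0.88 -0.17]
```

jog_arm(plan=[{"offset":[0,0,0.007],"twist":[0,0,0],"fingers":-1},{"offset":[0,0,0.013],"twist":[0,0,0],"fingers":-1},{"offset":[0,0,0.013],"twist":[0,0,0],"fingers":-1}])

```text
clock: 17.62
position: [0.54, 0.1592, 0.0908]
ee_rot: [2.493, 1.911, -0.0]
force: [0.0, -1.2, -0.4]
width: 0.575
gripper_force: 20.0
```

jog_arm(plan=[{"offset":[0,0,0.007],"twist":[0,0,0],"fingers":-1},{"offset":[0,0,0.013],"twist":[0,0,0],"fingers":-1},{"offset":[0,0,0.013],"twist":[0,0,0],"fingers":-1}])

```text
clock: 18.0
position: [0.5399, 0.1592, 0.0888]
ee_rot: [-2.493, -1.911, 0.0]
force: [0.7, -0.6, -0.9]
width: 0.576
gripper_force: 20.0
```

```bash
python3 - <<'E'
from h import *
st()
E
```

```text
t 18.0 p [0.5399 0.1592 0.0888] yaw_y -15.1 tilt [-0. -0. -1.] F [ 0.72 -0.55 -0.88] T [-0.182 -0.026 -0.017] w 0.576 g 20.0 j [-0.9   0.55  0.75  1.91 -0.48  0.87 -0.17]
```

jog_arm(plan=[{"offset":[0,0,0.01],"twist":[0,0,0],"fingers":-1},{"offset":[0,0,0.01],"twist":[0,0,0],"fingers":-1},{"offset":[0,0,0.01],"twist":[0,0,0],"fingers":-1}])

```text
clock: 18.38
position: [0.5399, 0.1592, 0.0874]
ee_rot: [-2.493, -1.911, 0.0]
force: [0.5, 0.4, -1.3]
width: 0.572
gripper_force: 20.0
```

jog_arm(plan=[{"offset":[0,0,0.01],"twist":[0,0,0],"fingers":-1},{"offset":[0,0,0.01],"twist":[0,0,0],"fingers":-1},{"offset":[0,0,0.01],"twist":[0,0,0],"fingers":-1}])

```text
clock: 18.75
position: [0.5401, 0.1593, 0.0861]
ee_rot: [2.493, 1.911, 0.001]
force: [-0.3, -0.4, 3.7]
width: 0.576
gripper_force: 20.0
```

jog_arm(plan=[{"offset":[0,0,0.01],"twist":[0,0,0],"fingers":-1},{"offset":[0,0,0.01],"twist":[0,0,0],"fingers":-1},{"offset":[0,0,0.01],"twist":[0,0,0],"fingers":-1}])

```text
clock: 19.12
position: [0.5402, 0.1592, 0.0846]
ee_rot: [2.493, 1.911, 0.001]
force: [-0.1, -0.7, 4.7]
width: 0.576
gripper_force: 20.0
```

```bash
python3 - <<'E'
from h import *
st(); s=get_image("scene"); w=get_image("wrist")
cv2.imwrite("pics/s8.png",np.hstack([cv2.resize(s[120:210,240:360],(400,300)),cv2.resize(w[130:330,120:387],(400,300))])[:,:,::-1])
E
```

```text
t 19.12 p [0.5402 0.1592 0.0846] yaw_y -15.1 tilt [ 0.  0. -1.] F [-0.09 -0.66  4.7 ] T [-0.131  0.128 -0.003] w 0.576 g 20.0 j [-0.89  0.56  0.74  1.91 -0.49  0.86 -0.16]
```

Contact came at TCP z ≈ 0.0865, so the rim is about 2.5–3 mm above the shoulder. That suggests the starts were found at once. I'll confirm with a small backward turn.

jog_arm(plan=[{"offset":[0,0,0.01],"twist":[0,0,-0.008],"fingers":-1},{"offset":[0,0,0.01],"twist":[0,0,-0.0167],"fingers":-1},{"offset":[0,0,0.01],"twist":[0,0,-0.0167],"fingers":-1}])

```text
clock: 19.6
position: [0.5403, 0.1592, 0.0832]
ee_rot: [2.389, 2.039, 0.001]
force: [-0.9, -1.2, 6.2]
width: 0.574
gripper_force: 20.0
```

```bash
python3 - <<'E'
from h import *
st()
E
```

```text
t 19.6 p [0.5403 0.1592 0.0832] yaw_y -9.0 tilt [ 0.001  0.001 -1.   ] F [-0.94 -1.22  6.24] T [-0.27   0.126 -0.242] w 0.574 g 20.0 j [-0.87  0.55  0.71  1.91 -0.47  0.85 -0.08]
```

View pics/s8.png

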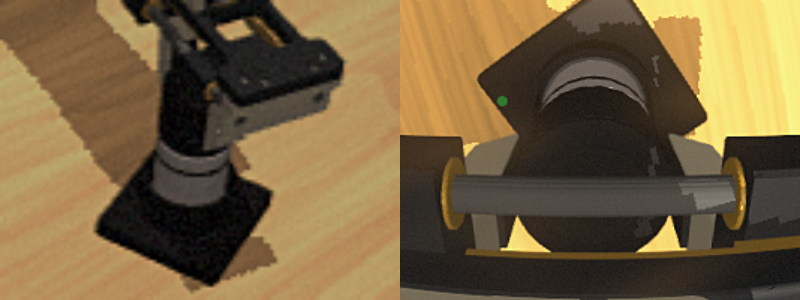

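The backward turn met a hard stop at once (torque -0.24 N m after 6°) and the picture shows the cap low on the neck, so the studs are in the starts. Turning forward now, lowering slightly to keep a light pressure.

jog_arm(plan=[{"offset":[0,0,0],"twist":[0,0,0.02],"fingers":-1},{"offset":[0,0,0.001],"twist":[0,0,0.04],"fingers":-1},{"offset":[0,0,0.003],"twist":[0,0,0.06],"fingers":-1},{"offset":[0,0,0.004],"twist":[0,0,0.08],"fingers":-1},{"offset":[0,0,0.006],"twist":[0,0,0.1],"fingers":-1},{"offset":[0,0,0.006],"twist":[0,0,0.1],"fingers":-1}])

```text
clock: 20.35
position: [0.5407, 0.1595, 0.0823]
ee_rot: [2.903, 1.198, 0.002]
force: [-0.3, -1.0, 6.3]
width: 0.573
gripper_force: 20.0
```

```bash
python3 - <<'E'
from h import *
st()
E
```

```text
t 20.35 p [0.5407 0.1595 0.0823] yaw_y -45.1 tilt [ 0.001  0.001 -1.   ] F [-0.27 -0.96  6.28] T [-0.089 -0.116 -0.011] w 0.573 g 20.0 j [-0.98  0.61  0.89  1.92 -0.6   0.9  -0.58]
```

jog_arm(plan=[{"offset":[0,0,0.001],"twist":[0,0,0.02],"fingers":-1},{"offset":[0,0,0.003],"twist":[0,0,0.04],"fingers":-1},{"offset":[0,0,0.004],"twist":[0,0,0.06],"fingers":-1},{"offset":[0,0,0.004],"twist":[0,0,0.06],"fingers":-1}])

```text
clock: 20.85
position: [0.5407, 0.1594, 0.0816]
ee_rot: [3.077, 0.633, 0.002]
force: [1.3, -0.0, 5.3]
width: 0.576
gripper_force: 20.0
```

```bash
python3 - <<'E'
from h import *
st()
E
```

```text
t 20.85 p [0.5407 0.1594 0.0816] yaw_y -66.7 tilt [ 0.001  0.001 -1.   ] F [ 1.29 -0.02  5.28] T [-0.005 -0.045 -0.048] w 0.576 g 20.0 j [-1.03  0.66  0.99  1.92 -0.68  0.94 -0.87]
```

jog_arm(plan=[{"offset":[0,0,0.002],"twist":[0,0,0.014],"fingers":-1},{"offset":[0,0,0.003],"twist":[0,0,0.028],"fingers":-1},{"offset":[0,0,0.003],"twist":[0,0,0.028],"fingers":-1}])

```text
clock: 21.22
position: [0.5406, 0.1594, 0.0812]
ee_rot: [3.12, 0.361, 0.002]
force: [0.3, -0.4, 5.4]
width: 0.575
gripper_force: 20.0
```

```bash
python3 - <<'E'
from h import *
st()
E
```

```text
t 21.23 p [0.5406 0.1594 0.0812] yaw_y -76.8 tilt [ 0.001  0.    -1.   ] F [ 0.32 -0.39  5.44] T [-0.054  0.018  0.011] w 0.575 g 20.0 j [-1.05  0.68  1.03  1.92 -0.72  0.96 -1.01]
```

jog_arm(plan=[{"offset":[0,0,0.002],"twist":[0,0,0.007],"fingers":-1},{"offset":[0,0,0.003],"twist":[0,0,0.014],"fingers":-1},{"offset":[0,0,0.003],"twist":[0,0,0.014],"fingers":-1}])

```text
clock: 21.6
position: [0.5406, 0.1594, 0.0808]
ee_rot: [3.133, 0.225, 0.002]
force: [0.6, 0.5, 6.3]
width: 0.578
gripper_force: 20.0
```

```bash
python3 - <<'E'
from h import *
st()
E
```

```text
t 21.6 p [0.5406 0.1594 0.0808] yaw_y -81.8 tilt [ 0.001  0.    -1.   ] F [0.64 0.54 6.34] T [-0.017  0.007  0.044] w 0.578 g 20.0 j [-1.06  0.69  1.06  1.92 -0.74  0.97 -1.08]
```

Torque is still low; continue in small steps.

jog_arm(plan=[{"offset":[0,0,0.001],"twist":[0,0,0.008],"fingers":-1},{"offset":[0,0,0.001],"twist":[0,0,0.008],"fingers":-1}])

```text
clock: 21.85
position: [0.5405, 0.1594, 0.0806]
ee_rot: [-3.138, -0.146, -0.002]
force: [1.7, 0.0, 6.3]
width: 0.574
gripper_force: 20.0
```

```bash
python3 - <<'E'
from h import *
st()
E
```

```text
t 21.85 p [0.5405 0.1594 0.0806] yaw_y -84.7 tilt [ 0.001  0.    -1.   ] F [1.72 0.01 6.32] T [ 0.017  0.103 -0.004] w 0.574 g 20.0 j [-1.07  0.7   1.07  1.92 -0.75  0.98 -1.12]
```

jog_arm(plan=[{"offset":[0,0,0],"twist":[0,0,0.008],"fingers":-1},{"offset":[0,0,0],"twist":[0,0,0.008],"fingers":-1}])

```text
clock: 22.1
position: [0.5405, 0.1594, 0.0807]
ee_rot: [-3.141, -0.067, -0.002]
force: [0.9, -0.8, 6.3]
width: 0.575
gripper_force: 20.0
```

```bash
python3 - <<'E'
from h import *
st()
E
```

```text
t 22.1 p [0.5405 0.1594 0.0807] yaw_y -87.6 tilt [ 0.001 -0.    -1.   ] F [ 0.86 -0.8   6.35] T [-0.034  0.07   0.038] w 0.575 g 20.0 j [-1.07  0.71  1.08  1.93 -0.76  0.99 -1.16]
```

jog_arm(plan=[{"offset":[0,0,0],"twist":[0,0,0.008],"fingers":-1},{"offset":[0,0,0],"twist":[0,0,0.008],"fingers":-1}])

```text
clock: 22.35
position: [0.5405, 0.1594, 0.0806]
ee_rot: [-3.142, 0.012, -0.002]
force: [-0.0, 0.5, 5.8]
width: 0.575
gripper_force: 20.0
```

```bash
python3 - <<'E'
from h import *
st()
E
```

```text
t 22.35 p [0.5405 0.1594 0.0806] yaw_y -90.4 tilt [ 0.001 -0.    -1.   ] F [-0.01  0.51  5.78] T [0.004 0.093 0.05 ] w 0.575 g 20.0 j [-1.08  0.72  1.09  1.93 -0.77  0.99 -1.2 ]
```

jog_arm(plan=[{"offset":[0,0,0],"twist":[0,0,0.008],"fingers":-1},{"offset":[0,0,0],"twist":[0,0,0.008],"fingers":-1}])

```text
clock: 22.6
position: [0.5404, 0.1592, 0.0806]
ee_rot: [3.14, -0.091, 0.001]
force: [1.1, -0.8, 5.5]
width: 0.576
gripper_force: 20.0
```

```bash
python3 - <<'E'
from h import *
st()
E
```

```text
t 22.6 p [0.5404 0.1592 0.0806] yaw_y -93.3 tilt [ 0.001  0.    -1.   ] F [ 1.06 -0.84  5.51] T [-0.147  0.18   0.148] w 0.576 g 20.0 j [-1.08  0.72  1.11  1.93 -0.78  1.   -1.24]
```

jog_arm(plan=[{"offset":[0,0,0],"twist":[0,0,0.007],"fingers":-1},{"offset":[0,0,0],"twist":[0,0,0.007],"fingers":-1}])

```text
clock: 22.85
position: [0.5404, 0.1592, 0.0806]
ee_rot: [3.137, -0.159, 0.001]
force: [0.8, -0.6, 5.9]
width: 0.573
gripper_force: 20.0
```

```bash
python3 - <<'E'
from h import *
st()
E
```

```text
t 22.85 p [0.5404 0.1592 0.0806] yaw_y -95.8 tilt [ 0.001  0.    -1.   ] F [ 0.81 -0.65  5.94] T [-0.176  0.179  0.223] w 0.573 g 20.0 j [-1.09  0.73  1.12  1.93 -0.79  1.01 -1.28]
```

jog_arm(plan=[{"offset":[0,0,0],"twist":[0,0,0.006],"fingers":-1},{"offset":[0,0,0],"twist":[0,0,0.006],"fingers":-1},{"offset":[0,0,0],"twist":[0,0,0.006],"fingers":-1}])

```text
clock: 23.22
position: [0.5403, 0.1592, 0.0806]
ee_rot: [3.134, -0.217, 0.001]
force: [0.1, 0.3, 6.9]
width: 0.576
gripper_force: 20.0
```

```bash
python3 - <<'E'
from h import *
for i in range(2): st(); get_image("scene")
E
```

```text
t 23.23 p [0.5403 0.1592 0.0806] yaw_y -97.9 tilt [ 0.001  0.    -1.   ] F [0.08 0.32 6.92] T [-0.209  0.152  0.354] w 0.576 g 20.0 j [-1.09  0.74  1.13  1.93 -0.8   1.01 -1.31]
t 23.27 p [0.5404 0.1592 0.0806] yaw_y -97.9 tilt [ 0.001  0.    -1.   ] F [-0.65 -0.84  5.68] T [-0.209  0.139  0.396] w 0.573 g 20.0 j [-1.09  0.74  1.13  1.93 -0.8   1.01 -1.31]
```

Torque 0.37 N m after about 79° forward: snug on the stops, seat only about 2–3 mm down. Ease off, release and retreat.

jog_arm(plan=[{"offset":[0,0,-0.005],"twist":[0,0,-0.007],"fingers":-1},{"offset":[0,0,-0.01],"twist":[0,0,-0.014],"fingers":-1},{"offset":[0,0,-0.01],"twist":[0,0,-0.014],"fingers":0.3},{"offset":[0,0,-0.01],"twist":[0,0,-0.014],"fingers":1},{"offset":[0,0,-0.01],"twist":[0,0,-0.014],"fingers":1},{"offset":[0,0,-0.01],"twist":[0,0,-0.014],"fingers":1},{"offset":[0,0,-0.01],"twist":[0,0,-0.014],"fingers":1},{"offset":[0,0,-0.01],"twist":[0,0,-0.014],"fingers":1}])

```text
clock: 24.32
position: [0.5399, 0.1593, 0.0819]
ee_rot: [-3.141, 0.08, 0.0]
force: [0.7, 0.1, -0.0]
width: 0.999
gripper_force: 0.0
```

jog_arm(plan=[{"offset":[0,0,-0.2],"twist":[0,0,0],"fingers":1},{"offset":[0,0,-0.5],"twist":[0,0,0],"fingers":1},{"offset":[0,0,-0.9],"twist":[0,0,0],"fingers":1},{"offset":[0,0,-0.9],"twist":[0,0,0],"fingers":1},{"offset":[0,0,-0.9],"twist":[0,0,0],"fingers":1}])

```text
clock: 24.95
position: [0.5396, 0.1596, 0.2166]
ee_rot: [-3.14, 0.08, 0.001]
force: [-0.4, 0.6, -1.1]
width: 0.998
gripper_force: 0.0
```

```bash
python3 - <<'E'
from h import *
st(); s=get_image("scene"); w=get_image("wrist")
for d in landmark_of("cap_centre","scene"):
    v,u=d["at"]; print(round(d["conf"],2),round(u*512,1),round(v*384,1))
for z in (.111,.114,.120): print(z,proj("scene",[.5404,.1592,z]))
cv2.imwrite("pics/s9.png",np.hstack([cv2.resize(s[120:210,240:360],(400,400)),cv2.resize(w[60:320,120:380],(400,400))])[:,:,::-1])
E
```

```text
t 24.95 p [0.5396 0.1596 0.2166] yaw_y -92.9 tilt [-0.    -0.001 -1.   ] F [-0.38  0.55 -1.06] T [-0.002  0.125  0.021] w 0.998 g 0.0 j [-1.18  0.58  1.26  1.78 -0.58  1.23 -1.39]
0.94 298.4 152.2
0.74 146.0 251.1
0.61 205.1 218.6
0.111 (np.float64(299.4525086818787), np.float64(151.81288215273895))
0.114 (np.float64(299.5879317144172), np.float64(150.81754092206887))
0.12 (np.float64(299.86105468350985), np.float64(148.81012351983588))
```

View pics/s9.png

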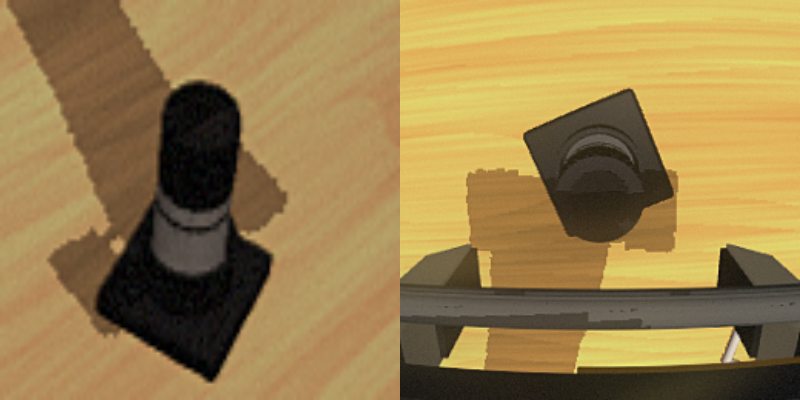

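The picture shows the cap (200,140) seated square on the canister. Its measured centre sits at z ≈ 0.110, against 0.111 when home, and the gripper is clear.

```bash
python3 -c "
from cell import sign_off
print(sign_off())"
```

```text
the job is handed in; nothing more can be done
None
```

The small black cap is screwed home on the canister (snug at about 0.37 N m, seat only lightly pressed) and released, and the job is handed in at about 25 s; I saw 11 pictures, one over the limit of 10.

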